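# Snap the carrier plate into the tip rack

### The job

The yellow perforated plate is only resting in the mouth of the blue tip-rack base. Pick up the pressing tool by its black handle and, holding it, press its foot straight down on the middle of the plate until both ends of the plate have snapped under the orange catches and it lies fully home on its ledge; only the tool may touch the plate, not the gripper. Then stand the tool upright near the middle of its green mat and let go, leaving the beaker, sample pot, weighing tray and timer where they are.

Things in the scene. Friction and masses are not known exactly. Their poses are not given: they have to be found in the camera images.
- holder: Blue tip-rack base, fixed: 152 x 108 mm, 50 mm high to its rim, on a dark steel plate 176 x 132 x 6 mm. Origin at the centre of its underside, at worktop height; x along its long side, z up. Its recess, 123 x 83 mm, is open at the top; the ledge that carries the plate when home is 24 mm above the origin. An orange sprung catch sits in the middle of each end wall (+x and -x).
- carrier_plate: Yellow perforated plate 120 x 80 x 12 mm (flat top with 96 dark holes, about 70 g), loose. Origin at the centre of its underside, x along its long side, z up. At the start it rests level on the ramps of the two catches, amid the recess, underside 45 to 46 mm above the holder's origin (top about 7 mm above the rim); fully home the underside is at 24 mm and the top at 36 mm.
- plate_top (a point): Centre of the plate's top face, where the tool is to press. Pressed here, the plate takes a push that rises to about 9 to 18 N in the first 10 mm, then eases, and the plate snaps down the last few mm; the whole travel is about 22 mm. Pressed well off the middle it tilts and may catch at one end only.
- plate_end_a (a point): Point on the plate's top face at its +x end, 56 mm from the middle.
- plate_end_b (a point): Point on the plate's top face at its -x end, 56 mm from the middle.
- press_tool: Pressing tool, loose, about 0.22 kg, 107 mm tall, at the start upright on the mat. Origin at the centre of the sole (underside of its foot), z up along the handle. Flat foot 56 (x) x 44 (y) x 14 mm with rubber sole; neck of 20 mm diameter; square black handle 28 x 28 mm from 40 to 102 mm above the sole, faces square to x and y; red cap. Any turn of the foot fits the recess.
- press_tool_grip (a point): Point on the tool's axis in its black handle, 75 mm above the sole: where to grip it (28 mm across, along x or y of the tool).
- catch_a (a joint): Catch at the +x end of the holder: 30 mm wide, ramped tooth, tip 39.5 mm above the holder origin, 5 mm into the recess. 0 = sprung in (also at the start), grows (m) as the plate pushes it outward, springs back over the plate when home.
- catch_b (a joint): The same catch at the -x end.
- mat: Green square mat 120 x 120 x 4 mm, fixed on the worktop, the tool's parking place. Origin at the centre of its underside, at worktop height; the top is 4 mm above.
- beaker: Clear glass beaker, 58 mm wide, 70 mm high, loose bystander; origin at the centre of its underside.
- sample_pot_1: White sample pot with a red cap, 29 mm wide, 46 mm high, loose bystander between rack and mat; origin at the centre of its underside.
- weigh_tray: White square weighing tray 82 x 82 x 16 mm, loose bystander; origin at the centre of its underside.
- timer: White timer 66 x 66 x 16 mm lying flat, loose bystander; origin at the centre of its underside.

How it is judged:
On the way, in this order (a step that is already met when the one before it is completed fails the run):
1. the tool is lifted clear of its mat in the gripper (z of press_tool in the frame of mat above 0.03 m and contact force between the fingers and press_tool above 1 N), for 0.1 s.
2. both ends of the plate are home under the catches while the gripper still holds the tool with its sole at the middle of the plate (within 30 mm) (z of plate_end_a in the frame of holder between 0.032 and 0.038 m and z of plate_end_b in the frame of holder between 0.032 and 0.038 m and distance between press_tool and plate_top below 0.03 m and contact force between the fingers and press_tool above 1 N), for 0.04 s.
At the end, for the whole second after the job is handed in: Both ends of the plate's top face lie 36 mm above the holder's origin, within 2 mm, the plate centred in the recess within 6 mm; the tool stands upright (within 0.1 rad) on the mat, its axis within 35 mm of the mat's centre, its sole on the mat; plate and tool are at rest (z of plate_end_a in the frame of holder between 0.032 and 0.038 m and z of plate_end_b in the frame of holder between 0.032 and 0.038 m and horizontal distance between carrier_plate and holder below 0.006 m and horizontal distance between press_tool and mat below 0.035 m and angle between press_tool's own z axis and vertical below 0.1 rad and z of press_tool in the frame of mat between 0 and 0.008 m and linear speed of each of press_tool, carrier_plate below 0.02 m/s); the robot touches nothing.
It fails at once if the gripper or arm touches the plate (contact force between any of the fingers, the arm and carrier_plate above 1 N).
It fails at once if a bystander (beaker, sample pot, weighing tray, timer) is moved more than 25 mm (distance of any of beaker, sample_pot_1, weigh_tray, timer from where it was at the start of the episode above 0.025 m).
It also fails if it takes over 50 s, if anything falls off the work surface, if the arm or the gripper's body presses on something with over 40 N, if the wrist force passes 120 N, or if a joint passes its speed limit or range.

### The arm

A 6-joint arm with a two-finger parallel gripper is mounted at the origin on a cart in front of the work surface, level with it; the furniture and walls round the work are solid. World frame = base frame: x ahead of the robot, y to its left, z up, the work surface at z = 0. Lengths are in m, angles in rad, forces in N, time in s.
With the tool pointing down it reaches from about 0.25 to 0.725 m from the base axis. Payload 4 kg.
Tool frame: the origin (TCP) lies between the finger pads; the fingertips stand 11 mm ahead of it and the grasp point (between the pads) lies 8 mm behind it (tcp_to_tips is the z of the fingertips in the tool frame, in m); z points along the fingers, y is the direction in which the jaws open and shut (so a half turn about z gives the same grasp; the last joint's range is limited). The gripper opens to 85 mm and grips with 20 to 120 N. Pads are 22 mm wide; open, the fingers measure 114 mm over their backs; the gripper's body (76 mm by 85 mm) begins 54 mm behind the grasp point. The pads swing forward as they close: fully open they stand 13 mm farther back than shut.
Start: joints at [-1.248, 0.241, 0.005, 1.335, 0, 1.571], TCP at [0.159, -0.474, 0.242] pointing down, gripper open.
Joint ranges: [-2.72, 2.72], [-1.05, 1.87], [-1.09, 1.28], [-1.99, 2.15], [-1.42, 1.44], [-3.14, 3.14]. Speed limits (rad/s): [2.79, 2.79, 3.14, 3.14, 3.14, 3.14].

### API

Orientations are given as a unit quaternion [x, y, z, w].
In Python, from workcell import * gives the robot as it stands.
- The arm moves only by the tool move_arm, never from a script. Its argument "moves" is a list that holds one entry, the list of rows, each a list of 7 numbers: the shift along the world's x, y, z in units of 500 mm (1.0 is 500 mm), then the turn, a rotation vector about the world's x, y, z in units of 30 degrees (1.0 is 30 degrees), then the closure, from -1 (fully open) to 1 (shut), so that 0 is half open. A call has 1 to 8 rows; each row shifts and turns the pose as measured when the row begins; what a row does not reach is not made up. A row lasts 1/12 s, in which the tool goes at most 41.7 mm and 7.16 degrees, less where a joint would pass 70% of its speed; a pose out of reach is approached as far as the arm can. A call with a number of a shift or a turn outside -1 to 1 is refused whole. A call with a gripper value outside its range is refused whole. The fingers move at their own pace and stop on an object; the grip force is fixed at half the most. Time passes only in rows, so rows that do not move let the fingers close. It gives the time, the measured TCP pose, the force and the opening at its end, in the units of the state.
- get_obs(): the state, without advancing time (a new reading comes with each control period).
- camera(name): name is "side" or "top" or "wrist"; returns a dict with "pixels" (420x560x3 uint8, red, green, blue), "range_z" (420x560 float32, m along the optical axis (not along the pixel's ray), 0 where there is no reading), "fx", "fy", "cx", "cy" (pixels), "extrinsics" (4x4, takes a point from camera to world coordinates). Camera axes: x right, y down, z forward; pixel columns grow to the right and rows downward; lengths in m; the calibration is good to about 2 mm. A picture is of the moment at which its call begins.
- job_done(): hands the job in, once; it reports no verdict.
The state is a dict: "clock": time; "joint_pos": joint angles; "joint_vel": joint speeds; "tau": joint torques, N m; "eef_pos": TCP position; "tool_rot": TCP orientation; "ft_force": force on the tool from outside, world axes, zero at the start; "ft_torque": the same for the moment, N m; "grip_width": finger opening in m.
Only numpy, scipy, OpenCV 4.12 (cv2) and the standard library are available. Lean on these libraries where they do the work, as an engineer would, in place of code of your own. Each camera call takes 0.05 s, during which the arm holds its last target.

## Working session

There is one attempt and no reset: what is moved stays moved. The work goes in short steps, Python scripts to look and compute and a tool call to move; the robot and the scene stay as the last step left them, time stands still between calls to the robot, and variables do not carry over. Pictures are saved under pics/ and viewed, and the job is handed in when it is done.

Besides the shell and the picture viewer there is one more tool, called after "Request:" as name([rows], argument=value, ...), one row to a line, values as JSON. move_arm: Moves the arm, as the interface text tells. Shifts and turns lie within -1 to 1; 1 stands for 500 mm of shift or 30 degrees of turn. Its arguments: {"type":"object","properties":{"moves":{"type":"array","items":{"type":"array","items":{"type":"array","items":{"type":"number"}}}}},"required":["moves"]}

```bash
mkdir -p pics
python3 - <<'E'
from workcell import *
import cv2,numpy as np,pickle
o=get_obs(); print({k:np.round(v,3) for k,v in o.items()})
d={}
for n in ["top","side"]:
    c=camera(n); d[n]=c
    cv2.imwrite(f"pics/{n}0.png",c["pixels"][:,:,::-1]); print(n,c["fx"],c["cx"],c["cy"],np.round(c["extrinsics"],3))
pickle.dump(d,open("c0.pkl","wb"))
E
```

```text
{'clock': np.float64(0.0), 'joint_pos': array([-1.248,  0.241,  0.004,  1.335, -0.   ,  1.571]), 'joint_vel': array([-0.   , -0.   , -0.001, -0.   ,  0.   , -0.001]), 'tau': array([ 0.0000e+00, -3.7232e+01,  2.5241e+01,  1.7000e-02, -0.0000e+00,
       -0.0000e+00]), 'eef_pos': array([ 0.158, -0.474,  0.241]), 'tool_rot': array([ 0.987,  0.161, -0.   , -0.001]), 'ft_force': array([-0.78 ,  0.219,  0.622]), 'ft_torque': array([0.01 , 0.031, 0.034]), 'grip_width': np.float64(0.086)}
top 545.9080406063633 284.3623067949541 213.54916475494124 [[-0.029 -0.995  0.092  0.476]
 [-0.999  0.032  0.029 -0.012]
 [-0.032 -0.091 -0.995  1.089]
 [ 0.     0.     0.     1.   ]]
side 442.94498662621015 275.90647149140744 209.6840167405861 [[ 0.968 -0.086  0.236  0.357]
 [-0.251 -0.341  0.906 -0.805]
 [ 0.003 -0.936 -0.352  0.391]
 [ 0.     0.     0.     1.   ]]
```

View pics/top0.png

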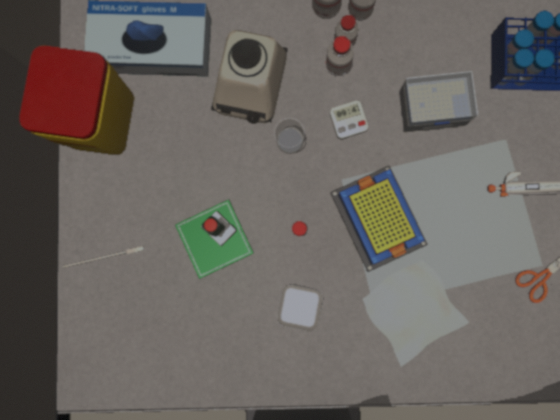

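View pics/side0.png

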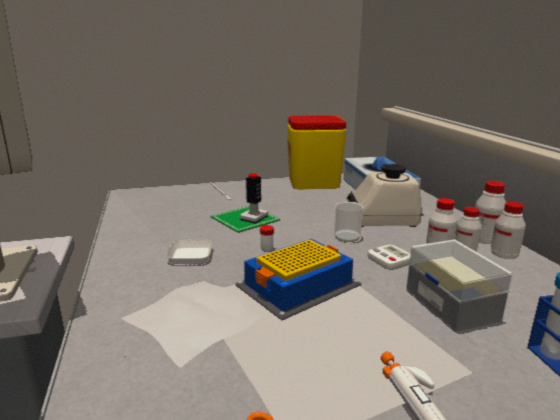

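```bash
cat > h.py <<'E'
import cv2,numpy as np
def ray(c,u,v,z):
    E=c["extrinsics"];d=E[:3,:3]@np.array([(u-c["cx"])/c["fx"],(v-c["cy"])/c["fy"],1]);o=E[:3,3]
    return o+d*(z-o[2])/d[2]
def quad(c,m,z):
    """contour rays onto plane z -> minAreaRect in mm"""
    cs,_=cv2.findContours(m.astype(np.uint8),cv2.RETR_EXTERNAL,cv2.CHAIN_APPROX_NONE)
    k=max(cs,key=cv2.contourArea)[:,0,:]
    p=np.array([ray(c,u,v,z)[:2]*1000 for u,v in k],np.float32)
    return cv2.minAreaRect(p),k
def pts(c,m):
    v,u=np.nonzero(m);z=c["range_z"][v,u];ok=z>0;u,v,z=u[ok],v[ok],z[ok]
    q=np.c_[(u-c["cx"])/c["fx"]*z,(v-c["cy"])/c["fy"]*z,z]
    return q@c["extrinsics"][:3,:3].T+c["extrinsics"][:3,3]
def box(c,m,x0,x1,y0,y1):
    o=np.zeros_like(m);o[y0:y1,x0:x1]=m[y0:y1,x0:x1];return o
def hsv(c): return cv2.cvtColor(c["pixels"],cv2.COLOR_RGB2HSV)
def rng(c,lo,hi): return cv2.inRange(hsv(c),np.array(lo),np.array(hi))>0
E
python3 - <<'E'
import pickle;from h import *
d=pickle.load(open("c0.pkl","rb"));c=d["top"]
cl=lambda m,n:cv2.morphologyEx(m.astype(np.uint8),cv2.MORPH_CLOSE,np.ones((n,n)))>0
y=cl(box(c,rng(c,(20,90,80),(35,255,255)),330,430,160,275),7)
r,_=quad(c,y,.0575);print("plate",r, np.median(pts(c,y)[:,2]))
b=cl(box(c,rng(c,(100,90,30),(130,255,255)),325,435,160,275),9)
r,_=quad(c,b,.05);print("rim",r)
g=cl(box(c,rng(c,(45,80,40),(80,255,255)),160,265,190,285),5)
r,_=quad(c,g,.004);print("mat",r)
h=hsv(c)
red=((h[...,0]<8)|(h[...,0]>172))&(h[...,1]>130)&(h[...,2]>80)
m=box(c,red,195,230,210,240);v,u=np.nonzero(m);P=pts(c,m);print("cap",u.mean(),v.mean(),len(u),ray(c,u.mean(),v.mean(),.107),P.mean(0),np.percentile(P[:,2],[5,50,95]))
w=box(c,(h[...,1]<60)&(h[...,2]>100),198,245,205,250);r,k=quad(c,w,.014);print("foot",r)
m=box(c,red,285,315,215,242);v,u=np.nonzero(m);print("pot",ray(c,u.mean(),v.mean(),.046))
m=box(c,(h[...,1]<60)&(h[...,2]>150),275,325,280,330);print("tray",quad(c,m,.016)[0])
print("beaker",ray(c,290,136,.035))
cv2.imwrite("pics/tz.png",cv2.resize(c["pixels"][190:290,160:320,::-1],None,fx=5,fy=5,interpolation=cv2.INTER_CUBIC))
s=d["side"];cv2.imwrite("pics/sz.png",cv2.resize(s["pixels"][165:310,200:370,::-1],None,fx=4,fy=4,interpolation=cv2.INTER_CUBIC))
E
```

```text
plate ((561.6091918945312, -165.6608123779297), (122.09883880615234, 79.86579895019531), 22.892812728881836) 0.057156859007528205
rim ((547.5765991210938, -133.69717407226562), (150.9328155517578, 39.3144416809082), 22.621803283691406)
mat ((530.377197265625, 161.44186401367188), (115.98526763916016, 117.9732666015625), 23.801250457763672)
cap 210.2 224.64444444444445 135 [0.55086463 0.15091488 0.107     ] [0.55060607 0.15034711 0.11041719] [0.10748256 0.11029533 0.11383202]
foot ((550.83447265625, 150.9981689453125), (56.598236083984375, 44.65788650512695), 43.546993255615234)
pot [ 0.54345454 -0.00947645  0.046     ]
tray ((392.2655944824219, -5.360767364501953), (63.50932312011719, 63.353782653808594), 77.17678833007812)
beaker [0.72584589 0.00253307 0.035     ]
```

View pics/tz.png

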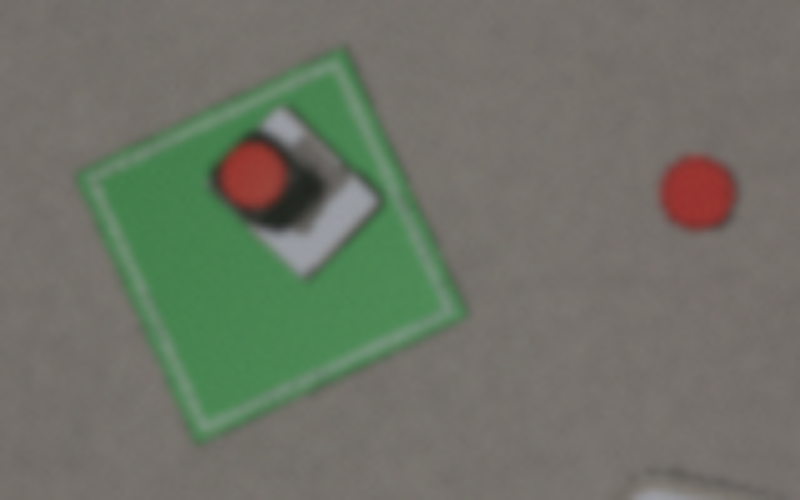

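View pics/sz.png

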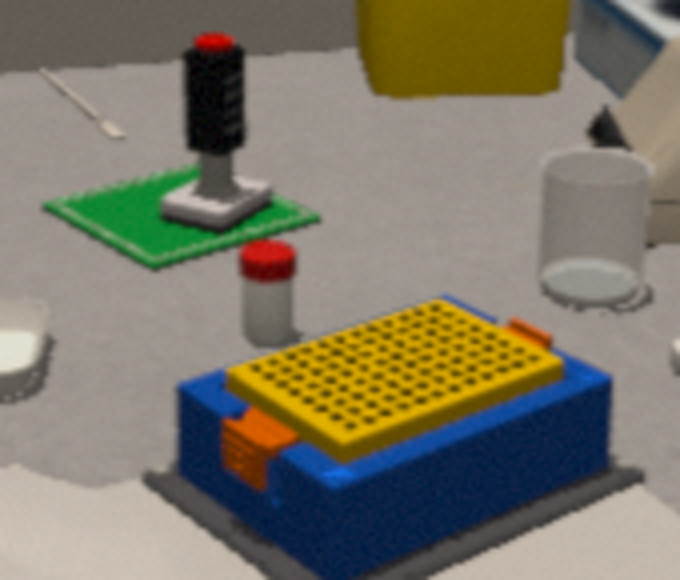

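The top view shows the cap at about (210,225), and the foot is visible below it. The mat is near (213,238), the plate near (380,217) and the pot near (300,229). The side view agrees: the tool is upright and the plate is resting proud of the rim. Next I cross-check the heights and work out the turn.

Run:
```python
import pickle;from h import *
d=pickle.load(open("c0.pkl","rb"));c=d["top"];s=d["side"]
cl=lambda m,n:cv2.morphologyEx(m.astype(np.uint8),cv2.MORPH_CLOSE,np.ones((n,n)))>0
h=hsv(c);w=box(c,(h[...,1]<60)&(h[...,2]>100),198,245,205,250);print("foot",quad(c,w,.018)[0])
print("cap top",ray(c,210.2,224.6,.111))
h=hsv(s);red=((h[...,0]<8)|(h[...,0]>172))&(h[...,1]>130)&(h[...,2]>80)
m=box(s,red,240,268,168,185);v,u=np.nonzero(m);print("side cap",ray(s,u.mean(),v.mean(),.109))
y=cl(box(s,rng(s,(20,90,80),(35,255,255)),240,350,230,290),5)
P=pts(s,y);t=P[P[:,2]>.053];r=cv2.minAreaRect((t[:,:2]*1000).astype(np.float32));print("side plate",r)
P=pts(c,cl(box(c,rng(c,(20,90,80),(35,255,255)),330,430,160,275),7));print(P.mean(0), P[:,2].min(),P[:,2].max())
b=cl(box(c,rng(c,(100,90,30),(130,255,255))|rng(c,(5,120,60),(35,255,255)),325,435,160,275),9);print("rim",quad(c,b,.05)[0])
```

```text
foot ((550.5568237304688, 150.39028930664062), (56.38758850097656, 44.49162292480469), 43.54696273803711)
cap top [0.55064088 0.15024839 0.111     ]
side cap [0.55173465 0.15021686 0.109     ]
side plate ((561.4365844726562, -168.92178344726562), (121.717041015625, 80.95133972167969), 22.698204040527344)
[ 0.56090629 -0.1660779   0.0570304 ] 0.024929913768379608 0.06289975729425579
rim ((561.1348266601562, -165.74822998046875), (161.46192932128906, 108.62808990478516), 22.825578689575195)
```

Request:
move_arm([
  [[0.042,0.066,0,0,0,0.052,-1],[0.042,0.066,0,0,0,0.052,-1],[0.042,0.066,0,0,0,0.052,-1],[0.042,0.066,0,0,0,0.052,-1],[0.042,0.066,0,0,0,0.052,-1],[0.042,0.066,0,0,0,0.052,-1],[0.042,0.066,0,0,0,0.052,-1],[0.042,0.066,0,0,0,0.052,-1]],
])

```text
clock: 0.77
eef_pos: [0.3253, -0.2034, 0.2368]
tool_rot: [0.965, 0.263, -0.002, -0.003]
ft_force: [0.2, -0.4, 0.4]
grip_width: 0.0851
```

Request:
move_arm([
  [[0.042,0.066,0,0,0,0.05,-1],[0.042,0.066,0,0,0,0.05,-1],[0.042,0.066,0,0,0,0.05,-1],[0.042,0.066,0,0,0,0.05,-1],[0.042,0.066,0,0,0,0.05,-1],[0.042,0.066,0,0,0,0.05,-1],[0.042,0.066,0,0,0,0.05,-1],[0.042,0.066,0,0,0,0.05,-1]],
])

```text
clock: 1.43
eef_pos: [0.4958, 0.0767, 0.2351]
tool_rot: [0.93, 0.368, -0.004, -0.002]
ft_force: [-0.7, -0.5, 0.7]
grip_width: 0.0853
```

Request:
move_arm([
  [[0.042,0.066,0,0,0,0.03,-1],[0.03,0.05,0,0,0,0.03,-1],[0,0,0,0,0,0,-1]],
])

```text
clock: 1.68
eef_pos: [0.535, 0.1444, 0.2324]
tool_rot: [0.922, 0.387, -0.004, -0.003]
ft_force: [0.5, -0.3, -0.1]
grip_width: 0.0856
```

```bash
cat > st.py <<'E'
from workcell import *
import numpy as np
from scipy.spatial.transform import Rotation as R
o=get_obs();r=R.from_quat(o["tool_rot"]).as_matrix()
print("t",o["clock"],"pos",np.round(o["eef_pos"],4),"jaw deg",np.degrees(np.arctan2(r[1,1],r[0,1])).round(2),"z",r[:,2].round(4),"F",o["ft_force"].round(1),"w",o["grip_width"].round(4),"j",o["joint_pos"].round(2))
E
python3 st.py
```

```text
Traceback (most recent call last):
  File "st.py", line 5, in <module>
    print("t",o["clock"],"pos",np.round(o["eef_pos"],4),"jaw deg",np.degrees(np.arctan2(r[1,1],r[0,1])).round(2),"z",r[:,2].round(4),"F",o["ft_force"].round(1),"w",o["grip_width"].round(4),"j",o["joint_pos"].round(2))
                                                                                                                                                                    ^^^^^^^^^^^^^^^^^^^^^
AttributeError: 'float' object has no attribute 'round'
```

```bash
sed -i 's/o\["grip_width"\].round(4)/round(float(o["grip_width"]),4)/' st.py; python3 st.py
```

```text
t 1.6833 pos [0.535  0.1444 0.2324] jaw deg -44.41 z [-0.0097  0.0027 -0.9999] F [ 0.5 -0.3 -0.1] w 0.0856 j [0.26 0.36 0.14 1.36 0.01 2.61]
```

Request:
move_arm([
  [[0.016,0.006,-0.03,0,0,-0.035,-1],[0.016,0.006,-0.06,0,0,-0.035,-1],[0,0,-0.06,0,0,0,-1],[0,0,0,0,0,0,-1]],
])

```text
clock: 2.02
eef_pos: [0.5518, 0.1533, 0.1544]
tool_rot: [0.928, 0.372, -0.004, -0.003]
ft_force: [-1.8, -0.6, -0.9]
grip_width: 0.0852
```

```bash
python3 st.py
```

```text
t 2.0167 pos [0.5518 0.1533 0.1544] jaw deg -46.3 z [-0.009   0.0025 -1.    ] F [-1.8 -0.6 -0.9] w 0.0852 j [0.27 0.44 0.06 1.2  0.   2.65]
```

Request:
move_arm([
  [[-0.002,-0.006,-0.05,-0.005,-0.017,0,-1],[0,0,-0.05,0,0,0,-1],[0,0,-0.04,0,0,0,-1],[0,0,0,0,0,0,-1]],
])

```text
clock: 2.35
eef_pos: [0.5498, 0.1482, 0.0847]
tool_rot: [0.928, 0.371, -0.001, 0.0]
ft_force: [-0.9, 0.3, -0.1]
grip_width: 0.0857
```

```bash
python3 st.py;python3 - <<'E'
from workcell import *
import cv2
for n in ["side","wrist"]: cv2.imwrite(f"pics/{n}1.png",camera(n)["pixels"][:,:,::-1])
E
```

```text
t 2.35 pos [0.5498 0.1482 0.0847] jaw deg -46.4 z [-7.e-04 -1.e-03 -1.e+00] F [-0.9  0.3 -0.1] w 0.0857 j [ 0.26  0.49 -0.06  1.02 -0.    2.64]
```

View pics/wrist1.png

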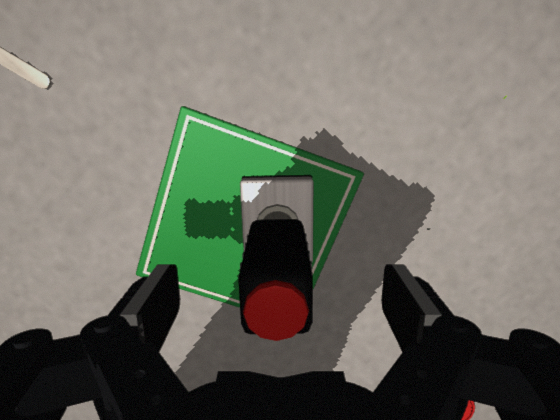

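View pics/side1.png

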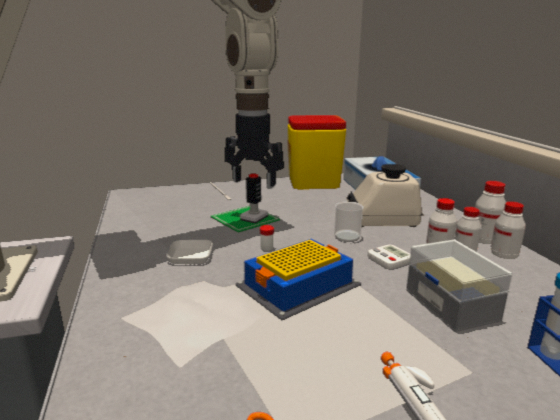

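The handle (240–312, cap at (277,310)) is centred and square between the pads (178 and 385). I go down the last 13 mm and close.

Request:
move_arm([
  [[0.002,0.004,-0.024,0,0,0,-1],[0,0,-0.004,0,0,0,-1],[0,0,0,0,0,0,1],[0,0,0,0,0,0,1],[0,0,0,0,0,0,1],[0,0,0,0,0,0,1],[0,0,0,0,0,0,1],[0,0,0,0,0,0,1]],
])

```text
clock: 3.12
eef_pos: [0.5591, 0.1524, 0.0823]
tool_rot: [0.929, 0.371, 0.01, 0.001]
ft_force: [-0.8, 0.2, -2.7]
grip_width: 0.0271
```

```bash
python3 st.py
```

```text
t 3.1167 pos [0.5591 0.1524 0.0823] jaw deg -46.43 z [ 0.0193  0.0048 -0.9998] F [-0.8  0.2 -2.7] w 0.0271 j [ 0.27  0.49 -0.06  1.   -0.    2.65]
```

Request:
move_arm([
  [[0,0,0,0,0,0,1],[0,0,0,0,0,0,1]],
])

```text
clock: 3.28
eef_pos: [0.559, 0.1524, 0.0823]
tool_rot: [0.928, 0.371, 0.01, 0.001]
ft_force: [0.2, 0.2, -0.2]
grip_width: 0.0272
```

```bash
python3 st.py;python3 - <<'E'
from workcell import *
import cv2
for n in ["side","wrist"]: cv2.imwrite(f"pics/{n}2.png",camera(n)["pixels"][:,:,::-1])
E
python3 st.py
```

```text
t 3.2833 pos [0.559  0.1524 0.0823] jaw deg -46.42 z [ 0.0192  0.0047 -0.9998] F [ 0.2  0.2 -0.2] w 0.0272 j [ 0.27  0.49 -0.06  1.   -0.    2.65]
t 3.3833 pos [0.559  0.1524 0.0823] jaw deg -46.42 z [ 0.0192  0.0047 -0.9998] F [ 0.2  0.1 -1.1] w 0.027 j [ 0.27  0.49 -0.06  1.   -0.    2.65]
```

View pics/wrist2.png

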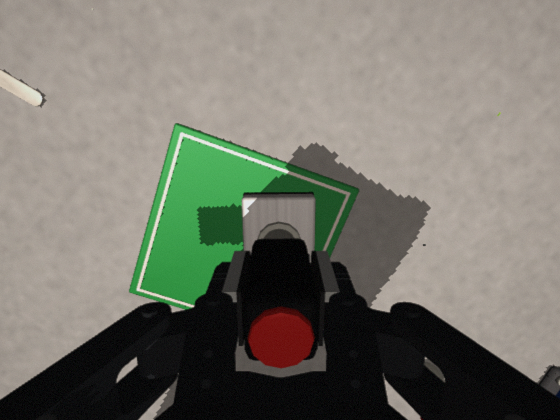

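View pics/side2.png

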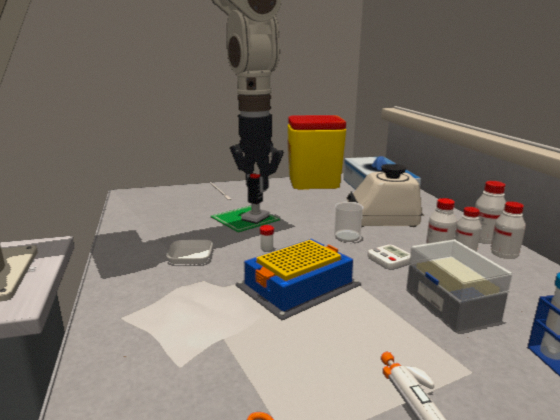

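The grip holds (27 mm), but the TCP ended 8 mm off the axis and about 11 mm higher than I commanded. There is plenty of time, so I reopen to see what happened and regrip properly.

Request:
move_arm([
  [[0,0,0,0,0,0,-1],[0,0,0,0,0,0,-1],[0,0,0,0,0,0,-1],[0,0,0,0,0,0,-1],[0,0,0,0,0,0,-1],[0,0,0,0,0,0,-1]],
])

```text
clock: 3.88
eef_pos: [0.5594, 0.1523, 0.0827]
tool_rot: [0.929, 0.371, 0.01, 0.002]
ft_force: [-0.0, -0.6, 0.7]
grip_width: 0.0857
```

```bash
python3 st.py
python3 - <<'E'
from h import *;from workcell import *
c=camera("top");cv2.imwrite("pics/top3.png",c["pixels"][:,:,::-1])
c=camera("wrist");cv2.imwrite("pics/wrist3.png",c["pixels"][:,:,::-1])
E
```

```text
t 3.8833 pos [0.5594 0.1523 0.0827] jaw deg -46.44 z [ 0.02    0.0046 -0.9998] F [-0.  -0.6  0.7] w 0.0857 j [ 0.27  0.49 -0.06  1.   -0.    2.65]
```

View pics/wrist3.png

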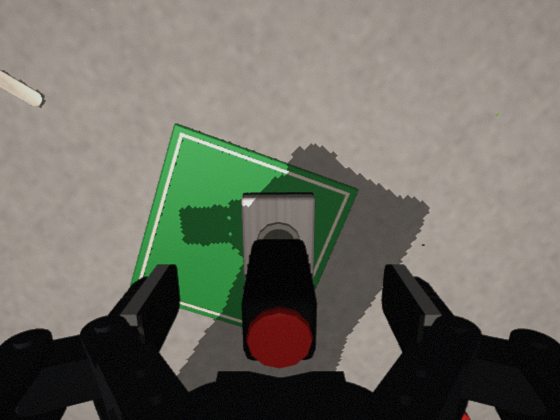

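Request:
move_arm([
  [[-0.009,-0.003,0.05,-0.009,0.038,0,-1],[-0.009,-0.002,0.05,0,0,0,-1],[0,0,0,0,0,0,-1]],
])

```text
clock: 4.23
eef_pos: [0.5482, 0.1493, 0.132]
tool_rot: [0.929, 0.371, -0.003, -0.0]
ft_force: [0.6, 1.0, 1.0]
grip_width: 0.0853
```

```bash
python3 st.py
```

```text
t 4.2333 pos [0.5482 0.1493 0.132 ] jaw deg -46.43 z [-0.0062 -0.0018 -1.    ] F [0.6 1.  1. ] w 0.0853 j [ 0.27  0.45  0.01  1.14 -0.    2.65]
```

Request:
move_arm([
  [[0.006,0.003,-0.061,0.003,-0.012,0,-1],[0,0,-0.061,0,0,0,-1],[0,0,0,0,0,0,-1]],
])

```text
clock: 4.48
eef_pos: [0.5548, 0.1517, 0.0739]
tool_rot: [0.929, 0.371, 0.006, 0.001]
ft_force: [-1.5, -1.0, -0.3]
grip_width: 0.0856
```

```bash
python3 st.py
```

```text
t 4.4833 pos [0.5548 0.1517 0.0739] jaw deg -46.43 z [ 0.0115  0.0029 -0.9999] F [-1.5 -1.  -0.3] w 0.0856 j [ 0.27  0.5  -0.07  0.99 -0.    2.65]
```

Request:
move_arm([
  [[-0.008,-0.003,-0.002,-0.005,0.022,0,-1],[0,0,0,0,0,0,-1]],
])

```text
clock: 4.65
eef_pos: [0.5495, 0.1499, 0.0723]
tool_rot: [0.929, 0.371, -0.002, -0.0]
ft_force: [-0.8, 0.3, -0.5]
grip_width: 0.0853
```

```bash
python3 st.py
```

```text
t 4.65 pos [0.5495 0.1499 0.0723] jaw deg -46.43 z [-4.e-03 -8.e-04 -1.e+00] F [-0.8  0.3 -0.5] w 0.0853 j [ 0.27  0.5  -0.07  1.    0.    2.65]
```

Within 1 mm and 0.004 rad now, so I close.

Request:
move_arm([
  [[0,0,0,0,0,0,1],[0,0,0,0,0,0,1],[0,0,0,0,0,0,1],[0,0,0,0,0,0,1],[0,0,0,0,0,0,1],[0,0,0,0,0,0,1]],
])

```text
clock: 5.15
eef_pos: [0.5524, 0.1504, 0.077]
tool_rot: [0.929, 0.371, 0.001, 0.0]
ft_force: [0.2, -0.6, -2.3]
grip_width: 0.027
```

```bash
python3 st.py
```

```text
t 5.15 pos [0.5524 0.1504 0.077 ] jaw deg -46.44 z [ 2.8e-03  6.0e-04 -1.0e+00] F [ 0.2 -0.6 -2.3] w 0.027 j [ 0.27  0.5  -0.06  1.   -0.    2.65]
```

Request:
move_arm([
  [[0,0,0.03,0,0,0,1],[0,0,0.05,0,0,0,1],[0,0,0.06,0,0,0,1],[0,0,0.06,0,0,0,1],[0,0,0,0,0,0,1]],
])

```text
clock: 5.57
eef_pos: [0.5473, 0.1491, 0.176]
tool_rot: [0.929, 0.371, -0.005, -0.001]
ft_force: [1.5, 0.2, -0.3]
grip_width: 0.0275
```

```bash
python3 st.py
python3 - <<'E'
from h import *;from workcell import *
c=camera("side");cv2.imwrite("pics/side4.png",cv2.resize(c["pixels"][100:310,180:370,::-1],None,fx=2.8,fy=2.8))
c=camera("wrist");cv2.imwrite("pics/wrist4.png",c["pixels"][:,:,::-1])
E
```

```text
t 5.5667 pos [0.5473 0.1491 0.176 ] jaw deg -46.44 z [-0.0098 -0.0024 -0.9999] F [ 1.5  0.2 -0.3] w 0.0275 j [0.27 0.42 0.08 1.24 0.   2.65]
```

View pics/side4.png

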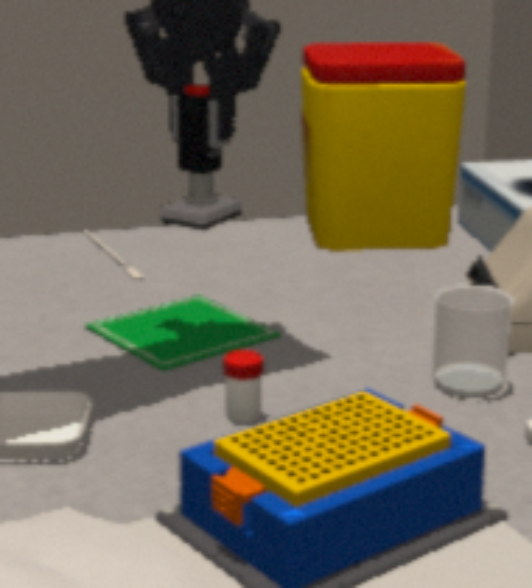

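View pics/wrist4.png

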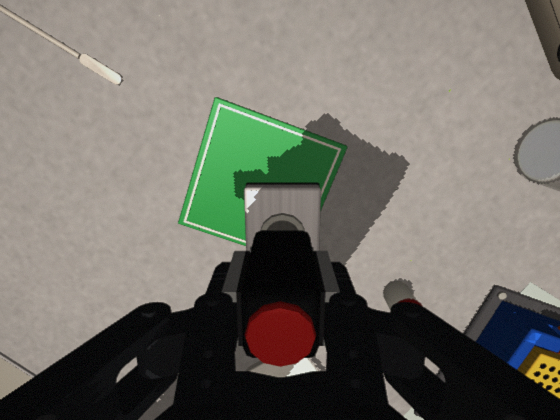

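The tool is held upright. The wrist view shows the foot square below it at about (282,210), and the mat is clear. Next I carry it to the plate.

Request:
move_arm([
  [[0.004,-0.05,0,0,0,0,1],[0.004,-0.075,0,0,0,0,1],[0.004,-0.075,0,0,0,0,1],[0.004,-0.075,0,0,0,0,1],[0.004,-0.075,0,0,0,0,1],[0.004,-0.075,0,0,0,0,1],[0.004,-0.06,0,0,0,0,1],[0.004,-0.06,0,0,0,0,1]],
])

```text
clock: 6.33
eef_pos: [0.5495, -0.1263, 0.1532]
tool_rot: [0.925, 0.379, -0.021, -0.009]
ft_force: [0.7, -0.4, -1.4]
grip_width: 0.0276
```

```bash
python3 st.py
```

```text
t 6.3333 pos [ 0.5495 -0.1263  0.1532] jaw deg -45.53 z [-4.50e-02  2.00e-04 -9.99e-01] F [ 0.7 -0.4 -1.4] w 0.0276 j [-0.22  0.45  0.07  1.23 -0.01  2.14]
```

Request:
move_arm([
  [[0.015,-0.04,0.03,0,-0.06,0,1],[0.015,-0.035,0.03,0,-0.04,0,1],[0,-0.01,0,0,0,0,1],[0,0,0,0,0,0,1]],
])

```text
clock: 6.67
eef_pos: [0.5579, -0.1769, 0.172]
tool_rot: [0.927, 0.374, -0.004, -0.004]
ft_force: [-0.6, 0.6, -3.5]
grip_width: 0.0274
```

```bash
python3 st.py
```

```text
t 6.6667 pos [ 0.5579 -0.1769  0.172 ] jaw deg -46.1 z [-0.0106  0.0035 -0.9999] F [-0.6  0.6 -3.5] w 0.0274 j [-0.31  0.45  0.13  1.26  0.    2.07]
```

Request:
move_arm([
  [[0.01,0.02,-0.02,-0.007,-0.02,0,1],[0.002,0.004,-0.03,0,0,0,1],[0,0,0,0,0,0,1]],
])

```text
clock: 6.92
eef_pos: [0.5607, -0.1624, 0.1411]
tool_rot: [0.928, 0.373, -0.003, -0.003]
ft_force: [-0.2, 0.6, -2.6]
grip_width: 0.0271
```

```bash
python3 st.py
python3 - <<'E'
from h import *;from workcell import *
c=camera("side");cv2.imwrite("pics/side5.png",cv2.resize(c["pixels"][100:310,180:370,::-1],None,fx=2.8,fy=2.8))
c=camera("top");cv2.imwrite("pics/top5.png",cv2.resize(c["pixels"][150:290,300:450,::-1],None,fx=4,fy=4))
E
```

```text
t 6.9167 pos [ 0.5607 -0.1624  0.1411] jaw deg -46.14 z [-0.0084  0.0035 -1.    ] F [-0.2  0.6 -2.6] w 0.0271 j [-0.28  0.47  0.07  1.18  0.    2.09]
```

View pics/side5.png

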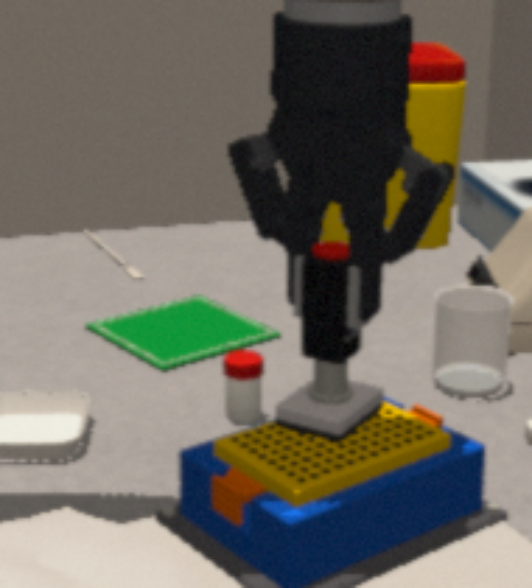

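View pics/top5.png

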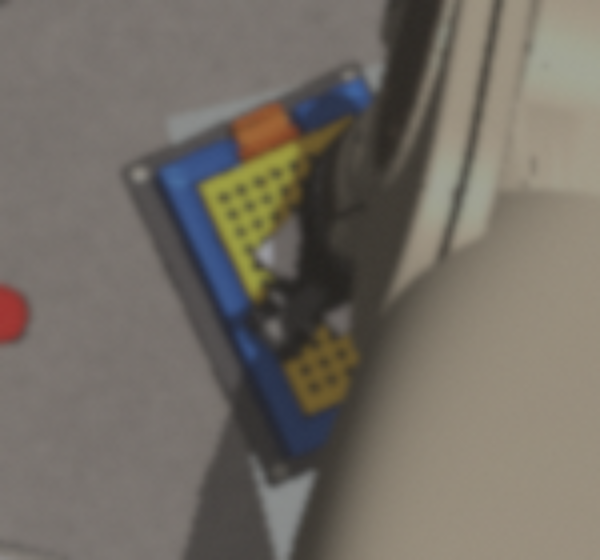

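```bash
python3 - <<'E'
from h import *;from workcell import *
c=camera("side")
for z in(.072,.075,.079): print(ray(c,180+330/2.8,100+397/2.8,z).round(4))
h=hsv(c); m=box(c,(h[...,1]<40)&(h[...,2]>70)&(h[...,2]<190),270,325,222,262)
P=pts(c,m);P=P[(P[:,2]>.062)&(P[:,2]<.092)&(abs(P[:,1]+.165)<.06)];print(len(P),np.percentile(P,[1,50,99],axis=0).round(4))
E
python3 st.py
```

```text
[ 0.5675 -0.1454  0.072 ]
[ 0.5655 -0.1516  0.075 ]
[ 0.5629 -0.1599  0.079 ]
476 [[ 0.5279 -0.1995  0.0765]
 [ 0.5548 -0.1768  0.0854]
 [ 0.5932 -0.1464  0.0914]]
t 7.0667 pos [ 0.5629 -0.1634  0.1449] jaw deg -46.14 z [-0.0026  0.0015 -1.    ] F [ 0.1  0.2 -2.4] w 0.0273 j [-0.28  0.47  0.08  1.18  0.    2.09]
```

Request:
move_arm([
  [[0,-0.004,-0.02,0,0,0,1],[0,-0.002,-0.02,0,0,0,1]],
])

```text
clock: 7.23
eef_pos: [0.5653, -0.1661, 0.1273]
tool_rot: [0.927, 0.374, 0.002, 0.001]
ft_force: [-2.7, 1.6, 8.6]
grip_width: 0.0274
```

```bash
python3 st.py
```

```text
t 7.2333 pos [ 0.5653 -0.1661  0.1273] jaw deg -46.04 z [ 3.7e-03 -1.0e-04 -1.0e+00] F [-2.7  1.6  8.6] w 0.0274 j [-0.29  0.48  0.05  1.14  0.    2.09]
```

Request:
move_arm([
  [[-0.004,0,-0.02,0,0.004,0,1],[-0.002,0,-0.02,0,0.004,0,1],[-0.002,0,-0.02,0,0,0,1]],
])

```text
clock: 7.48
eef_pos: [0.5672, -0.168, 0.1074]
tool_rot: [0.927, 0.374, 0.007, 0.006]
ft_force: [-24.5, 5.7, 92.1]
grip_width: 0.0276
```

```bash
python3 st.py
```

```text
t 7.4833 pos [ 0.5672 -0.168   0.1074] jaw deg -46.04 z [ 0.0175 -0.005  -0.9998] F [-24.5   5.7  92.1] w 0.0276 j [-0.29  0.49  0.01  1.07  0.    2.09]
```

The press bottomed out at 92 N, so I ease off right away.

Request:
move_arm([
  [[-0.002,0,0.012,0,0.01,0,1],[0,0,0.004,0,0,0,1]],
])

```text
clock: 7.65
eef_pos: [0.5674, -0.1688, 0.1193]
tool_rot: [0.927, 0.374, 0.007, 0.007]
ft_force: [0.5, -0.2, -1.8]
grip_width: 0.0272
```

```bash
python3 st.py
python3 - <<'E'
from h import *;from workcell import *
c=camera("side");cv2.imwrite("pics/side6.png",cv2.resize(c["pixels"][100:310,180:370,::-1],None,fx=2.8,fy=2.8))
E
python3 st.py
```

```text
t 7.65 pos [ 0.5674 -0.1688  0.1193] jaw deg -46.06 z [ 0.0186 -0.0071 -0.9998] F [ 0.5 -0.2 -1.8] w 0.0272 j [-0.29  0.48  0.03  1.1  -0.    2.09]
t 7.7 pos [ 0.5672 -0.1687  0.1187] jaw deg -46.07 z [ 0.0179 -0.0068 -0.9998] F [-0.6 -0.3 -2.1] w 0.0276 j [-0.29  0.48  0.03  1.1  -0.    2.09]
```

View pics/side6.png

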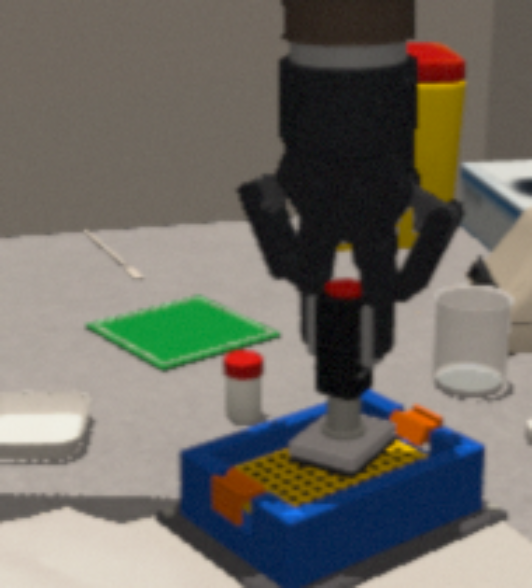

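```bash
python3 - <<'E'
from h import *;from workcell import *
c=camera("side")
m=box(c,rng(c,(18,110,50),(36,255,255)),240,345,245,290)
P=pts(c,m);a=np.radians(22.8);e=np.array([np.cos(a),np.sin(a)])
s=(P[:,:2]-[.561,-.166])@e; t=(P[:,:2]-[.561,-.166])@[-e[1],e[0]]
for lo in range(-60,60,12):
    k=(s>lo/1e3)&(s<lo/1e3+.012)&(abs(t)<.045)
    if k.sum()>5: print(lo,k.sum(),np.percentile(P[k,2],[10,50,90]).round(4))
h=hsv(c);
E
python3 st.py
```

```text
-48 115 [0.0357 0.0365 0.0372]
-36 132 [0.0356 0.0365 0.0375]
-24 120 [0.0357 0.0365 0.0374]
-12 42 [0.0358 0.0367 0.0374]
0 15 [0.0355 0.0367 0.0373]
12 27 [0.036  0.0366 0.0378]
24 33 [0.036  0.0367 0.0373]
36 39 [0.0357 0.0364 0.0374]
48 38 [0.0356 0.0363 0.037 ]
t 7.75 pos [ 0.5665 -0.1684  0.1173] jaw deg -46.06 z [ 0.0156 -0.006  -0.9999] F [ 0.7 -0.1 -1.5] w 0.0275 j [-0.29  0.48  0.03  1.1  -0.    2.09]
```

The plate is home: 36.4 ± 0.3 mm along its whole length. I lift straight out and carry the tool back.

Request:
move_arm([
  [[0,0,0.03,0,0.01,0,1],[0,0,0.06,0.01,0.01,0,1],[0,0,0.06,0,0,0,1],[0,0,0.02,0,0,0,1],[0,0,0,0,0,0,1]],
])

```text
clock: 8.17
eef_pos: [0.5602, -0.1668, 0.1929]
tool_rot: [0.927, 0.374, -0.006, -0.006]
ft_force: [0.3, 0.6, -1.8]
grip_width: 0.0273
```

```bash
python3 st.py
```

```text
t 8.1667 pos [ 0.5602 -0.1668  0.1929] jaw deg -46.08 z [-0.0159  0.0055 -0.9999] F [ 0.3  0.6 -1.8] w 0.0273 j [-0.29  0.45  0.17  1.31  0.    2.09]
```

Request:
move_arm([
  [[-0.006,0.05,0.006,0,-0.01,0,1],[-0.006,0.075,0.006,0,-0.01,0,1],[-0.006,0.075,0.006,0,-0.01,0,1],[-0.006,0.075,0.006,0,-0.01,0,1],[-0.006,0.075,0.006,0,-0.01,0,1],[-0.006,0.075,0.006,0,-0.01,0,1],[-0.006,0.075,0.006,0,-0.01,0,1],[-0.006,0.06,0.006,0,0,0,1]],
])

```text
clock: 8.83
eef_pos: [0.528, 0.1152, 0.1967]
tool_rot: [0.931, 0.366, -0.001, -0.002]
ft_force: [0.4, -0.2, -2.3]
grip_width: 0.0273
```

```bash
python3 st.py
```

```text
t 8.8333 pos [0.528  0.1152 0.1967] jaw deg -47.03 z [-0.003   0.0025 -1.    ] F [ 0.4 -0.2 -2.3] w 0.0273 j [0.21 0.35 0.03 1.26 0.   2.6 ]
```

Request:
move_arm([
  [[0.003,0.05,0,0,-0.005,0,1],[0.003,0.03,-0.02,0,0,0,1],[0,0,-0.04,0,0,0,1],[0,0,-0.06,0,0,0,1],[0,0,-0.04,0,0,0,1],[0,0,0,0,0,0,1]],
])

```text
clock: 9.33
eef_pos: [0.5238, 0.1659, 0.1014]
tool_rot: [0.928, 0.373, -0.006, -0.003]
ft_force: [-0.6, -0.2, -3.5]
grip_width: 0.0271
```

```bash
python3 st.py;python3 - <<'E'
from h import *;from workcell import *
c=camera("side");cv2.imwrite("pics/side7.png",cv2.resize(c["pixels"][100:310,180:370,::-1],None,fx=2.8,fy=2.8))
E
python3 st.py
```

```text
t 9.3333 pos [0.5238 0.1659 0.1014] jaw deg -46.18 z [-0.0138  0.0013 -0.9999] F [-0.6 -0.2 -3.5] w 0.0271 j [ 0.3   0.45 -0.08  1.05  0.01  2.68]
t 9.3833 pos [0.5239 0.1659 0.1026] jaw deg -46.2 z [-0.0138  0.0015 -0.9999] F [-1.7  0.4 -2.3] w 0.0273 j [ 0.3   0.44 -0.08  1.06  0.01  2.68]
```

View pics/side7.png

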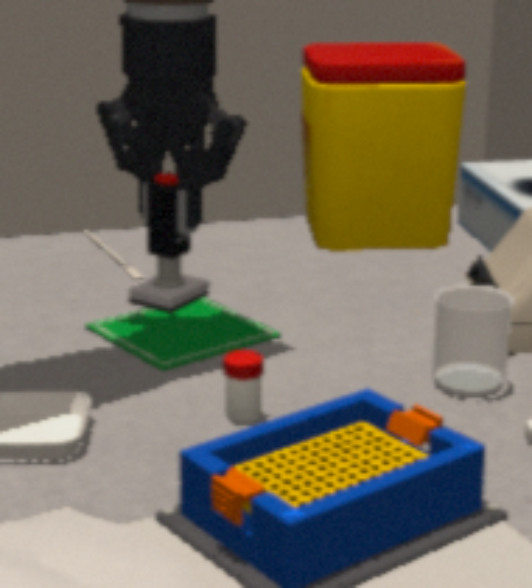

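The plate lies home under both catches at (240,480) and (412,425). The tool hangs about 25 mm above the mat.

Request:
move_arm([
  [[0.012,-0.006,-0.012,-0.003,-0.022,0,1],[0.004,-0.003,-0.014,0,0,0,1],[0,0,-0.01,0,0,0,1]],
])

```text
clock: 9.63
eef_pos: [0.5339, 0.1609, 0.0844]
tool_rot: [0.928, 0.373, 0.0, 0.0]
ft_force: [-0.2, -1.2, -1.8]
grip_width: 0.0272
```

```bash
python3 st.py
```

```text
t 9.6333 pos [0.5339 0.1609 0.0844] jaw deg -46.22 z [ 8.e-04 -1.e-04 -1.e+00] F [-0.2 -1.2 -1.8] w 0.0272 j [ 0.29  0.47 -0.1   1.01 -0.    2.67]
```

Request:
move_arm([
  [[-0.004,0,-0.012,0,0.004,0,1],[-0.002,0,-0.01,0,0.004,0,1]],
])

```text
clock: 9.8
eef_pos: [0.5324, 0.1609, 0.0756]
tool_rot: [0.928, 0.372, 0.0, -0.001]
ft_force: [-13.4, -3.7, 40.3]
grip_width: 0.0274
```

```bash
python3 st.py
```

```text
t 9.8 pos [0.5324 0.1609 0.0756] jaw deg -46.29 z [-1.0e-04  2.2e-03 -1.0e+00] F [-13.4  -3.7  40.3] w 0.0274 j [ 0.29  0.47 -0.11  0.98  0.    2.67]
```

On the mat. One zero row takes off the pressure, then I open.

Request:
move_arm([
  [[0,0,0.001,0,0,0,1]],
])

```text
clock: 9.88
eef_pos: [0.5326, 0.1609, 0.0771]
tool_rot: [0.928, 0.372, 0.001, -0.001]
ft_force: [-0.2, 0.1, -2.5]
grip_width: 0.0273
```

```bash
python3 st.py
```

```text
t 9.8833 pos [0.5326 0.1609 0.0771] jaw deg -46.31 z [ 9.0e-04  2.9e-03 -1.0e+00] F [-0.2  0.1 -2.5] w 0.0273 j [ 0.29  0.47 -0.11  0.99  0.    2.67]
```

Request:
move_arm([
  [[0,0,0,0,0,0,-1],[0,0,0,0,0,0,-1],[0,0,0,0,0,0,-1],[0,0,0,0,0,0,-1],[0,0,0,0,0,0,-1],[0,0,0,0,0,0,-1]],
])

```text
clock: 10.38
eef_pos: [0.5356, 0.1613, 0.0803]
tool_rot: [0.928, 0.372, 0.005, -0.001]
ft_force: [-0.0, -0.3, 0.1]
grip_width: 0.0853
```

```bash
python3 st.py;python3 - <<'E'
from h import *;from workcell import *
c=camera("wrist");cv2.imwrite("pics/wrist8.png",c["pixels"][:,:,::-1])
E
python3 st.py
```

```text
t 10.3833 pos [0.5356 0.1613 0.0803] jaw deg -46.37 z [ 0.009   0.0053 -0.9999] F [-0.  -0.3  0.1] w 0.0853 j [ 0.29  0.47 -0.11  0.98  0.    2.67]
t 10.4333 pos [0.5355 0.1613 0.0802] jaw deg -46.36 z [ 0.0088  0.0052 -0.9999] F [ 0.6 -0.4 -0.1] w 0.0853 j [ 0.29  0.47 -0.11  0.98  0.    2.67]
```

View pics/wrist8.png

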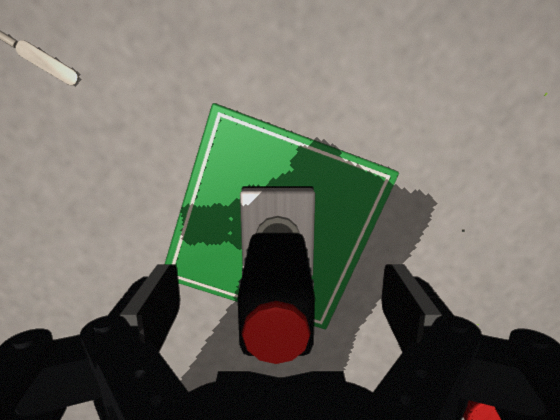

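The tool stands free between the open pads (cap at (277,332)). I rise straight up and clear the view.

Request:
move_arm([
  [[0,0,0.04,0,0.01,0,-1],[0,0,0.06,0,0,0,-1],[0,0,0.06,0,0,0,-1],[0,0,0.06,0,0,0,-1],[0,0,0.06,0,0,0,-1],[-0.06,0,0.04,0,0,0,-1],[-0.06,0,0,0,0,0,-1],[-0.06,0,0,0,0,0,-1]],
])

```text
clock: 11.1
eef_pos: [0.4447, 0.1605, 0.2426]
tool_rot: [0.929, 0.37, 0.0, -0.002]
ft_force: [-0.1, 0.4, 0.2]
grip_width: 0.0852
```

Request:
move_arm([
  [[-0.06,0,0,0,0,0,-1],[-0.06,0,0,0,0,0,-1],[-0.04,0,0,0,0,0,-1],[0,0,0,0,0,0,-1],[0,0,0,0,0,0,-1]],
])

```text
clock: 11.52
eef_pos: [0.3566, 0.1598, 0.2443]
tool_rot: [0.929, 0.371, 0.001, -0.002]
ft_force: [0.0, -0.9, 0.0]
grip_width: 0.0854
```

```bash
python3 st.py
python3 - <<'E'
from h import *;from workcell import *
import pickle
c0=pickle.load(open("c0.pkl","rb"))["top"]
c=camera("top");cv2.imwrite("pics/top9.png",c["pixels"][:,:,::-1])
s=camera("side");cv2.imwrite("pics/side9.png",s["pixels"][:,:,::-1])
h=hsv(c);red=((h[...,0]<8)|(h[...,0]>172))&(h[...,1]>130)&(h[...,2]>80)
m=box(c,red,180,240,205,265);v,u=np.nonzero(m);print("cap",ray(c,u.mean(),v.mean(),.111),len(u))
w=box(c,(h[...,1]<60)&(h[...,2]>100),190,250,205,265);print("foot",quad(c,w,.018)[0])
cl=lambda m,n:cv2.morphologyEx(m.astype(np.uint8),cv2.MORPH_CLOSE,np.ones((n,n)))>0
y=cl(box(c,rng(c,(20,90,80),(35,255,255)),330,430,160,275),7);print("plate",quad(c,y,.036)[0],np.median(pts(c,y)[:,2]))
m=box(c,red,285,315,215,242);v,u=np.nonzero(m);print("pot",ray(c,u.mean(),v.mean(),.046))
E
```

```text
t 11.5167 pos [0.3566 0.1598 0.2443] jaw deg -46.42 z [ 0.001   0.0056 -1.    ] F [ 0.  -0.9  0. ] w 0.0854 j [ 0.42  0.02 -0.25  1.3   0.    2.8 ]
cap [0.53197429 0.15939008 0.111     ] 136
foot ((557.14794921875, 105.74287414550781), (33.73149871826172, 75.39292907714844), 88.65608215332031)
plate ((560.189453125, -168.93203735351562), (120.12864685058594, 80.17889404296875), 22.749746322631836) 0.035900075369593276
pot [ 0.54345322 -0.00956696  0.046     ]
```

View pics/top9.png

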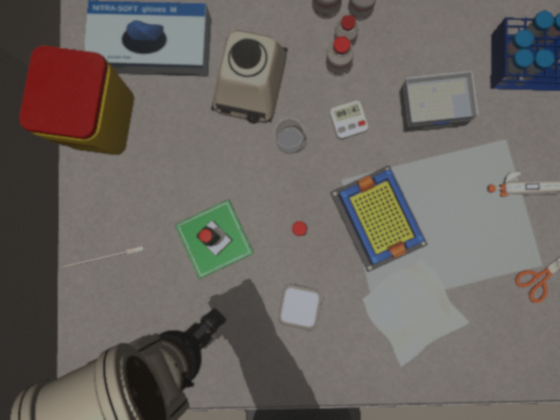

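View pics/side9.png

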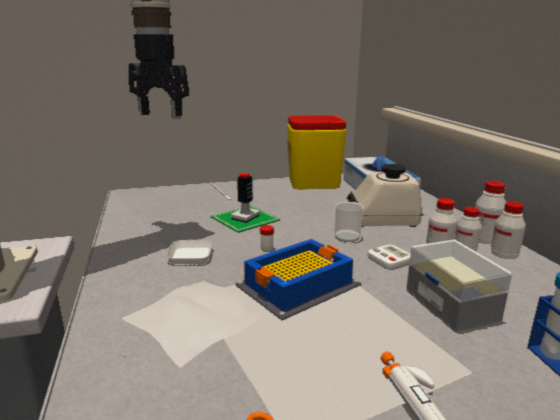

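```bash
python3 -c "
from workcell import *
print(job_done())"
```

```text
the job is handed in; nothing more can be done
None
```

The plate is pressed home under both catches, the tool stands back on its mat, and I have handed the job in at about 11.6 s of the 50 s. No verdict is reported.

**What I did:** I gripped the pressing tool by its handle and pressed once on the middle of the plate. I then stood the tool back on the mat, let go and moved the arm clear.

**Last checks:**
- **Plate:** its top measured about 36.4 mm along the whole length right after the press, and 35.9 mm at the end.
- **Tool:** it is upright in the side and top views, with the cap about 2–3 mm from the mat's centre.
- **Bystanders:** the pot measured unmoved. I checked the beaker, tray and timer only by eye, and they look unmoved.
- **Robot:** the arm is clear, with a wrist force of about 0 N.

**What went wrong or disagreed:**
- **First grip:** it sat about 8 mm off the tool's axis, because the arm barely responds to small moves. I reopened and gripped again before lifting the tool.
- **Press force:** the press bottomed out at 92 N vertically (about 95 N in total), harder than intended but under the 120 N limit. Setting the tool down on the mat also peaked at about 40 N, through the held tool.
- **Plate centre:** the final top-view reading is about 3 mm from the rim centre measured at the start. I put this down to the rim hiding one edge of the plate, since the recess leaves only about 1.5 mm of play.
- **Foot position:** the final automatic measurement of the foot failed because its colour mask ran into the worktop. I relied on the cap position and the pictures instead.

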